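Screwdriver from the bench rack to the empty cup

TASK

On this packing bench, pull the screwdriver (the tool with the long, straight, upright handle) up out of the aluminium tool rack and stand it, blade down, in the empty steel cup, not in the one that holds pens. Leave the other two tools, the T-handled key and the knob-handled awl, in their places in the rack.

Things in the scene. Friction and masses are not known exactly. Their poses are not given: they have to be found in the camera images.
- screwdriver_handle (a point): Screwdriver, 190 mm long, 0.12 kg, hanging blade down in any of the rack's holes, its handle's flat lower end resting on the shelf. Point: centre of its round black handle (28 mm diameter, 90 mm long). Steel shaft 8 mm diameter, 100 mm long, blade 9 mm wide, tip 145 mm below the point. z axis: blade to handle. It leaves the shelf after 100 mm of lift, and passes over the other tools after 145 mm.
- cup_mouth (a point): Empty round steel cup, fixed to the bench. Point: centre of its mouth, 98 mm above the bench; z up. Inner diameter 40 mm, wall 3 mm, inner floor 93 mm below the mouth, foot disc 60 mm across. The screwdriver's handle stays above the mouth; released, it leans on the rim. A like cup with four pens (140 mm high) stands at least 110 mm away, centre to centre.
- tee_key_handle (a point): T-handled hex key, left alone in another hole: black crossbar 80 mm long, top 35 mm above the shelf. Point: on its axis, 20 mm above the shelf. The rack, fixed to the bench: aluminium shelf 85 by 262 mm, 12 mm thick, top 110 mm above the bench, three 16 mm holes in a straight row 85 mm apart, open in front and behind, one tool in each; close the fingers across the row.
- awl_handle (a point): Awl with a black mushroom-shaped knob handle 40 mm across, left alone in the third hole of the rack; top 35 mm above the shelf. Point: on its axis, 20 mm above the shelf. The line from it to the key's point runs along the row of holes.
Things that resemble listed ones, but are neither listed nor needed, are in the scene too. Leave any green or orange look-alike of the part that bears screwdriver_handle alone. Leave any pink look-alike of the part that bears cup_mouth alone.

How it is judged:
By the outcome, as a careful person would: the job done as asked, in the order asked, and still so for the second after the job is handed in, with the robot touching nothing.
It also fails if it takes over 40 s, if anything falls off the work surface, if the arm or the gripper's body presses on something with over 40 N, if the wrist force passes 120 N, or if a joint passes its speed limit or range.

ROBOT

A 7-joint arm with a two-finger parallel gripper is mounted at the origin on the work surface. World frame = base frame: x ahead of the robot, y to its left, z up, the work surface at z = 0. Lengths are in m, angles in rad, forces in N, time in s.
With the tool pointing down it reaches from about 0.425 to 0.925 m from the base axis. Payload 6.8 kg.
Tool frame: the origin (TCP) lies at the centre of the arm's flange, where the gripper is bolted on; the fingertips stand 173 mm ahead of it and the grasp point (between the pads) lies 155 mm ahead of it; z points along the fingers, y is the line along which they close (so a half turn about z gives the same grasp; the last joint's range is limited). The gripper opens to 85 mm and grips with 20 to 120 N. Pads are 22 mm wide; open, the fingers measure 114 mm over their backs; the gripper's body (76 mm by 85 mm) begins 54 mm behind the grasp point. The pads swing forward as they close: fully open they stand 13 mm farther back than shut.
Start: joints at [-1.346, 0.477, 0.022, 1.555, -0.011, 1.109, -0.083], TCP at [0.221, 0.638, 0.405] pointing down, gripper open.
Joint ranges: [-2.96, 2.96], [-0.34, 2.1], [-1.41, 1.46], [0.24, 2.44], [-1.37, 4.51], [0.17, 1.92], [-2.96, 2.96]. Speed limits (rad/s): [2.39, 2.39, 3.14, 3.14, 3.14, 3.14, 3.14].

INTERFACE

Orientations are given as a rotation vector (axis times angle).
In Python, from cell import r, optics, workorder, finder gives the robot as it stands.
- The arm moves only by the shell command python3 -m creep 'ROWS' [FORCE]. ROWS is JSON, a list of rows, each a list of 3 entries, a list of its own where there are three numbers: the closure, from 0 (fully open) to 1 (shut), then the shift along the world's x, y, z in mm, then the turn about the world's z in degrees. A call has exactly 8 rows; each row is the pose to reach, as a shift and turn from the pose commanded when the call began; what a row does not reach only later rows make up. A row lasts 1/12 s, in which the tool goes at most 41.7 mm and 7.16 degrees, less where a joint would pass 70% of its speed; a pose out of reach is approached as far as the arm can. A call with a gripper value outside its range is refused whole. The fingers move at their own pace and stop on an object; FORCE is the grip in N (left out, the last holds). Time passes only in rows, so rows that repeat a pose let the fingers close, or fill a call up. It gives the time, the measured TCP pose, the force, the opening and the grip force at its end, in the units of the state.
- r.read_state(): the state, without advancing time (a new reading comes with each control period).
- optics.grab_frame(name): name is "side" or "top" or "wrist"; returns (picture, depth): 480x640x3 uint8, red, green, blue; 480x640 float32, m along the optical axis (not along the pixel's ray), 0 where there is no reading.
- optics.calibration(name): a dict with "fx", "fy", "cx", "cy" (pixels), "dist_coeffs" ([k1, k2, p1, p2, k3] as OpenCV has them; the pictures are not rectified), "cam_to_world" (4x4, takes a point from camera to world coordinates). Camera axes: x right, y down, z forward; pixel columns grow to the right and rows downward; lengths in m; the calibration is good to about 2 mm. A picture is of the moment at which its call begins: read the wrist's pose just before it. calibration takes no time and is no camera call; for the wrist camera it gives the pose at the moment of the call.
- workorder.hand_in(): hands the job in; it is judged then, once.
Trained networks look in the newest picture that a camera, given by its name, has taken for a name from the list of things; names that differ only in an ending like _2 or _b are one class to them, and where a whole thing is asked for, a point or a joint stands for the part that bears it (a point fixed in the world has none). Each returns a list of dicts, best first, with "p" (0 to 1); they miss things now and then, are a little off and sometimes report something else, mostly with a low value. They report only what shows in the picture. A call takes as long as a camera call. They do not tell look-alikes from the thing itself.
- finder.search_frame(name, camera): "box" ([left, top, right, bottom] in pixels, round what is visible of it).
- finder.mark_of(name, camera): "uv" ([column, row] in pixels: a listed point, or the origin of a listed thing).
The state is a dict: "t": time; "joint_pos": joint angles; "dq": joint speeds; "effort": joint torques, N m; "eef_pos": TCP position; "ee_rot": TCP orientation; "contact_force": force on the tool from outside, world axes, zero at the start; "moment": the same for the moment, N m; "opening": opening from 0.0 (shut) to 1.0 (fully open); "finger_force": force on a finger pad.
Only numpy, scipy, OpenCV 4.12 (cv2) and the standard library are available. Lean on these libraries where they do the work, as an engineer would, in place of code of your own. Each camera call takes 0.05 s, during which the arm holds its last target. There are 200 camera calls.

## Working session

There is one attempt and no reset: what is moved stays moved. The work goes in short steps, Python scripts to look and compute and a shell command to move; the robot and the scene stay as the last step left them, time stands still between calls to the robot, and variables do not carry over. Pictures are saved under pics/ and viewed, at most 10 in all, crops included, and the job is handed in when it is done.

```bash
mkdir -p pics
cat > h.py <<'E'
import numpy as np,cv2
from cell import r,optics,workorder,finder
N=["screwdriver_handle","cup_mouth","tee_key_handle","awl_handle"]
def world(cam,uv,d,cal=None):
    c=cal or optics.calibration(cam)
    K=np.array([[c["fx"],0,c["cx"]],[0,c["fy"],c["cy"]],[0,0,1]])
    p=cv2.undistortPoints(np.array([[uv]],float),K,np.array(c["dist_coeffs"],float))[0,0]
    T=np.array(c["cam_to_world"])
    return (T@np.array([p[0]*d,p[1]*d,d,1]))[:3]
def onplane(cam,uv,z,cal=None):
    a=world(cam,uv,0.0,cal);b=world(cam,uv,1.0,cal)
    return a+(b-a)*(z-a[2])/(b[2]-a[2])
def dep(D,uv,k=2):
    u,v=int(round(uv[0])),int(round(uv[1]));w=D[max(0,v-k):v+k+1,max(0,u-k):u+k+1];w=w[w>0]
    return float(np.median(w)) if w.size else 0
E
python3 - <<'E'
from h import *
np.set_printoptions(precision=3,suppress=True)
ims=[]
for cam in("top","side"):
    I,D=optics.grab_frame(cam);cal=optics.calibration(cam)
    cv2.imwrite(f"pics/{cam}1.png",I[:,:,::-1]);np.save(f"pics/{cam}1.npy",D)
    print(cam,np.array(cal["cam_to_world"]))
    for n in N:
        for m in finder.mark_of(n,cam)[:4]:
            d=dep(D,m["uv"]);print(n,round(m["p"],2),np.round(m["uv"]),world(cam,m["uv"],d,cal))
print(r.read_state())
E
```

```text
top [[-0.184 -0.962  0.2    0.372]
 [-0.983  0.179 -0.042  0.086]
 [ 0.004 -0.204 -0.979  0.889]
 [ 0.     0.     0.     1.   ]]
screwdriver_handle 0.95 [198. 232.] [0.567 0.24  0.194]
screwdriver_handle 0.77 [135. 253.] [0.56  0.35  0.165]
screwdriver_handle 0.63 [127. 216.] [0.619 0.351 0.176]
cup_mouth 0.77 [448. 313.] [ 0.379 -0.157  0.015]
cup_mouth 0.73 [456. 246.] [ 0.493 -0.187  0.069]
tee_key_handle 0.68 [256. 237.] [0.557 0.158 0.14 ]
awl_handle 0.68 [306. 238.] [0.54  0.078 0.143]
side [[ 0.921 -0.278  0.274  0.247]
 [-0.391 -0.647  0.655 -0.558]
 [-0.005 -0.71  -0.704  0.819]
 [ 0.     0.     0.     1.   ]]
screwdriver_handle 0.85 [295. 145.] [0.563 0.349 0.148]
screwdriver_handle 0.62 [327. 171.] [0.579 0.232 0.164]
cup_mouth 0.83 [297. 401.] [ 0.384 -0.12   0.077]
cup_mouth 0.68 [382. 394.] [ 0.499 -0.15   0.067]
tee_key_handle 0.85 [332. 210.] [0.556 0.159 0.143]
{'t': 0.5, 'joint_pos': array([-1.346,  0.477,  0.022,  1.555, -0.012,  1.109, -0.083]), 'dq': array([-0.   , -0.001, -0.   , -0.002,  0.   , -0.001,  0.002]), 'effort': array([ -0.001, -59.581,   1.605, -28.129,   0.012,   0.003,   0.   ]), 'eef_pos': array([0.221, 0.638, 0.405]), 'ee_rot': array([-0.52 , -3.098,  0.   ]), 'contact_force': array([-0.489,  0.297,  0.75 ]), 'moment': array([-0.007,  0.025, -0.016]), 'finger_force': 0.0, 'opening': 1.0002395242261282}
```

View pics/top1.png

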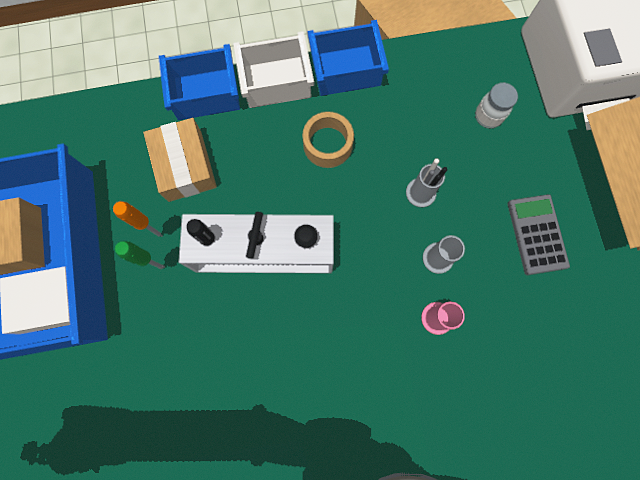

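View pics/side1.png

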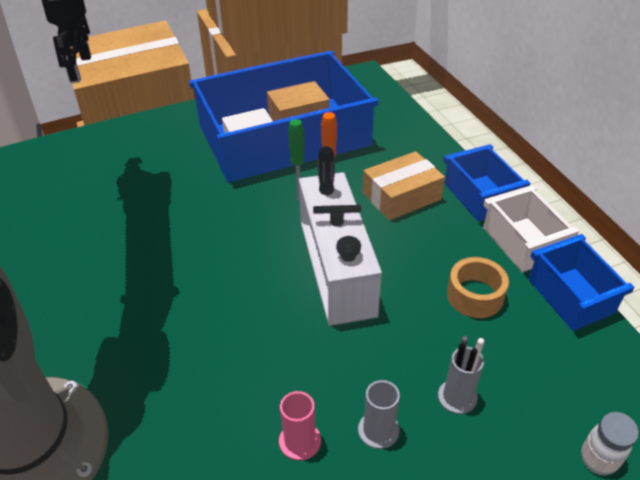

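The black screwdriver is at the rack's left end (top ≈198,232). The key is in the middle and the awl on the right. The empty steel cup, mouth at (452,248), stands between the pen cup and the pink one. The green and orange look-alikes are left of the rack.

Run:
```python
from h import *
np.set_printoptions(precision=4,suppress=True)
Z=dict(zip(N,[.155,.098,.13,.13]))
for cam in("top","side"):
    optics.grab_frame(cam)
    for n in N:
        for m in finder.mark_of(n,cam)[:3]: print(cam,n,round(m["p"],2),np.round(m["uv"]),onplane(cam,m["uv"],Z[n])[:2])
from scipy.spatial.transform import Rotation as R
print(R.from_rotvec(r.read_state()["ee_rot"]).as_matrix())
print(optics.calibration("wrist"))
```

```text
top screwdriver_handle 0.93 [128. 216.] [0.6269 0.3572]
top screwdriver_handle 0.76 [198. 232.] [0.5777 0.2487]
top screwdriver_handle 0.58 [135. 255.] [0.5593 0.3533]
top cup_mouth 0.78 [452. 248.] [ 0.4863 -0.169 ]
top tee_key_handle 0.82 [254. 235.] [0.5628 0.1631]
top awl_handle 0.75 [196. 231.] [0.5874 0.2568]
top awl_handle 0.64 [303. 238.] [0.5424 0.0828]
side screwdriver_handle 0.64 [326. 169.] [0.5839 0.2488]
side screwdriver_handle 0.6 [290. 144.] [0.5532 0.3465]
side cup_mouth 0.81 [382. 395.] [ 0.4886 -0.1682]
side cup_mouth 0.58 [296. 404.] [ 0.3767 -0.1356]
side tee_key_handle 0.73 [338. 212.] [0.5689 0.1617]
side awl_handle 0.85 [346. 249.] [0.5448 0.0769]
[[-0.9451  0.3267 -0.    ]
 [ 0.3267  0.9451  0.0001]
 [ 0.      0.0001 -1.    ]]
{'fx': 359.73619603605187, 'fy': 359.73619603605187, 'cx': 319.1283984102134, 'cy': 234.59308067039092, 'dist_coeffs': array([-0.049,  0.   ,  0.   ,  0.   ,  0.   ]), 'cam_to_world': array([[ 0.3258,  0.9056,  0.2716,  0.152 ],
       [ 0.9454, -0.312 , -0.0939,  0.662 ],
       [-0.0003,  0.2874, -0.9578,  0.3727],
       [ 0.    ,  0.    ,  0.    ,  1.    ]])}
```

```bash
python3 -m creep '[[0,[20,-20,25],-7],[0,[40,-45,50],-14],[0,[70,-75,75],-21],[0,[95,-105,75],-28],[0,[120,-135,75],-35],[0,[150,-160,75],-42],[0,[175,-190,75],-49],[0,[200,-216,75],-56]]'
python3 -m creep '[[0,[25,-30,0],-7],[0,[55,-60,0],-14],[0,[85,-90,0],-21],[0,[110,-120,0],-28],[0,[135,-150,0],-28],[0,[160,-173,0],-28],[0,[160,-173,0],-28],[0,[160,-173,0],-28]]'
python3 - <<'E'
from h import *
s=r.read_state();print(s["t"],s["eef_pos"],s["ee_rot"],s["joint_pos"])
cal=optics.calibration("wrist");I,D=optics.grab_frame("wrist");cv2.imwrite("pics/w1.png",I[:,:,::-1])
for n,z in zip(N,[.155,.098,.13,.13]):
    for m in finder.mark_of(n,"wrist")[:3]: print(n,round(m["p"],2),np.round(m["uv"]),onplane("wrist",m["uv"],z,cal)[:2])
E
```

```text
t: 1.67
eef_pos: [0.4219, 0.4196, 0.4801]
ee_rot: [1.923, 2.484, 0.001]
contact_force: [-0.2, 0.2, 0.5]
opening: 0.999
finger_force: 0.0
t: 2.33
eef_pos: [0.5818, 0.2466, 0.4798]
ee_rot: [2.464, 1.948, 0.0]
contact_force: [-0.5, 0.4, -0.5]
opening: 0.996
finger_force: 0.0
2.3333 [0.58177924 0.24661138 0.47977986] [2.46369288e+00 1.94777612e+00 8.96980828e-05] [-0.85768641  0.37059245  0.48437697  1.59943635 -0.17986529  1.21599154
 -0.57150263]
screwdriver_handle 0.68 [166. 156.] [0.47452154 0.32484213]
screwdriver_handle 0.65 [402. 198.] [0.65306179 0.24739798]
screwdriver_handle 0.59 [318. 219.] [0.58142136 0.24529164]
tee_key_handle 0.55 [321. 296.] [0.56495386 0.16386884]
awl_handle 0.9 [324. 370.] [0.548482  0.0799235]
```

View pics/w1.png

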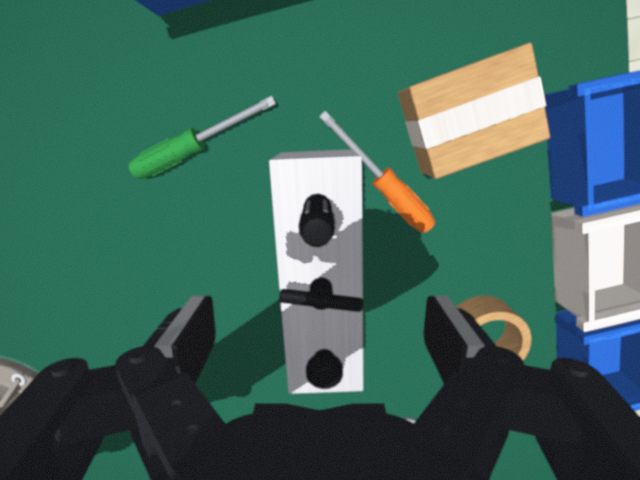

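The wrist view shows the green (165,150) and orange (400,200) look-alikes somewhere other than the first views suggested, so I'll check that they haven't moved.

Run:
```python
from h import *
np.set_printoptions(precision=3,suppress=True)
a=[optics.grab_frame(c)[0] for c in("top","side")]
cv2.imwrite("pics/ts2.png",np.hstack([a[0][130:430,:400],a[1][60:360,100:500]])[:,:,::-1])
cal=optics.calibration("wrist");I,D=optics.grab_frame("wrist")
for uv in[(140,168),(185,145),(240,118),(270,101),(325,117),(360,155),(390,185),(425,220)]:print(uv,world("wrist",uv,dep(D,uv),cal))
D=np.load("pics/top1.npy")
for uv in[(121,209),(135,220),(150,230),(118,248),(135,256),(150,262)]:print(uv,world("top",uv,dep(D,uv)))
```

```text
(140, 168) [0.382 0.325 0.026]
(185, 145) [0.442 0.338 0.025]
(240, 118) [0.51  0.352 0.015]
(270, 101) [0.547 0.364 0.   ]
(325, 117) [ 0.606  0.332 -0.   ]
(360, 155) [0.637 0.28  0.016]
(390, 185) [0.664 0.239 0.026]
(425, 220) [0.698 0.188 0.026]
(121, 209) [0.628 0.356 0.188]
(135, 220) [0.62  0.35  0.148]
(150, 230) [0.628 0.359 0.052]
(118, 248) [0.567 0.366 0.188]
(135, 256) [0.557 0.352 0.16 ]
(150, 262) [0.563 0.359 0.07 ]
```

View pics/ts2.png

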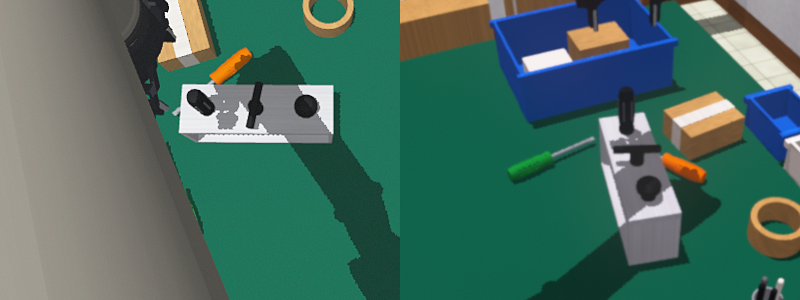

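The free-standing look-alikes toppled and now lie on the bench. The fingers never came below z≈0.23, and no contact force showed. They aren't in the way, so I'll leave them and go down to the grasp.

```bash
python3 -m creep '[[0,[0,0,-35],0],[0,[0,0,-70],0],[0,[0,0,-105],0],[0,[0,0,-130],0],[0,[0,0,-145],0],[0,[0,0,-155],0],[0,[0,0,-155],0],[0,[0,0,-155],0]]'
python3 -m creep '[[1,[0,0,0],0],[1,[0,0,0],0],[1,[0,0,0],0],[1,[0,0,0],0],[1,[0,0,0],0],[1,[0,0,0],0],[1,[0,0,0],0],[1,[0,0,0],0]]' 60
```

```text
t: 3.4
eef_pos: [0.5807, 0.2492, 0.3251]
ee_rot: [2.459, 1.954, 0.0]
contact_force: [0.0, -1.0, 0.3]
opening: 1.002
finger_force: 0.0
t: 4.07
eef_pos: [0.5808, 0.2491, 0.3255]
ee_rot: [2.46, 1.954, 0.002]
contact_force: [-0.2, -1.1, 5.9]
opening: 0.316
finger_force: 58.7
```

```bash
python3 -m creep '[[1,[0,0,10],0],[1,[0,0,30],0],[1,[0,0,55],0],[1,[0,0,85],0],[1,[0,0,115],0],[1,[0,0,145],0],[1,[0,0,170],0],[1,[0,0,170],0]]'
python3 - <<'E'
from h import *
s=r.read_state();print(s["t"],s["eef_pos"],s["ee_rot"],s["joint_pos"])
I,D=optics.grab_frame("side");J,_=optics.grab_frame("wrist")
cv2.imwrite("pics/l.png",np.hstack([I[20:380,150:550],J[120:480,120:520]])[:,:,::-1])
E
```

```text
t: 4.73
eef_pos: [0.5815, 0.2486, 0.5009]
ee_rot: [2.459, 1.953, 0.014]
contact_force: [1.4, -0.8, -0.4]
opening: 0.315
finger_force: 59.2
4.7333 [0.58149003 0.24858396 0.5008671 ] [2.45923101 1.95263958 0.01365787] [-0.86524673  0.3553405   0.49025232  1.57229858 -0.17458181  1.24865772
 -0.57562711]
```

View pics/l.png

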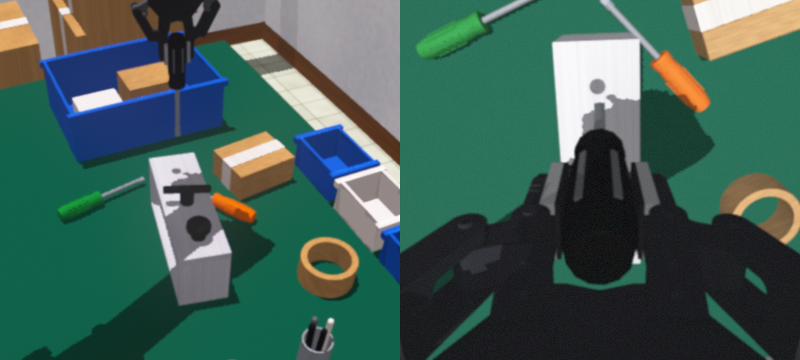

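```bash
python3 -m creep '[[1,[-3,-15,0],0],[1,[-9,-40,0],0],[1,[-16,-70,0],0],[1,[-23,-103,0],0],[1,[-30,-136,0],0],[1,[-38,-170,0],0],[1,[-46,-204,0],0],[1,[-53,-236,0],0]]'
python3 -m creep '[[1,[-8,-32,0],0],[1,[-15,-65,0],0],[1,[-23,-98,0],0],[1,[-31,-130,0],0],[1,[-36,-155,0],0],[1,[-40,-172,0],0],[1,[-41,-181,0],0],[1,[-41,-181,0],0]]'
python3 -m creep '[[1,[0,0,0],0],[1,[0,0,0],0],[1,[0,0,0],0],[1,[0,0,0],0],[1,[0,0,0],0],[1,[0,0,0],0],[1,[0,0,0],0],[1,[0,0,0],0]]'
python3 - <<'E'
from h import *
np.set_printoptions(precision=4,suppress=True)
s=r.read_state();print(s["t"],s["eef_pos"],s["ee_rot"])
a=[]
for c in("side","top","wrist"):
    cal=optics.calibration(c);I,D=optics.grab_frame(c);a.append(I);np.save(f"pics/{c}3.npy",D);cv2.imwrite(f"pics/{c}3.png",I[:,:,::-1])
    for n,z in(("cup_mouth",.098),("screwdriver_handle",.155+.17)):
        for m in finder.mark_of(n,c)[:3]: print(c,n,round(m["p"],2),np.round(m["uv"]),onplane(c,m["uv"],z,cal)[:2])
cv2.imwrite("pics/c3.png",np.hstack([a[0][130:480,180:580],a[2][100:450,120:520]])[:,:,::-1])
E
```

```text
t: 5.5
eef_pos: [0.5257, 0.0101, 0.493]
ee_rot: [-2.46, -1.952, 0.005]
contact_force: [1.1, 0.2, -1.9]
opening: 0.311
finger_force: 59.2
t: 6.17
eef_pos: [0.485, -0.1703, 0.4937]
ee_rot: [-2.463, -1.948, 0.003]
contact_force: [0.0, 0.9, -1.4]
opening: 0.313
finger_force: 59.2
t: 6.83
eef_pos: [0.4866, -0.1679, 0.4947]
ee_rot: [2.46, 1.954, 0.0]
contact_force: [-0.5, -0.3, -0.3]
opening: 0.31
finger_force: 59.2
6.8333 [ 0.4866 -0.1679  0.4947] [2.4595 1.9545 0.0001]
side cup_mouth 0.73 [384. 394.] [ 0.4914 -0.1673]
side cup_mouth 0.66 [298. 406.] [ 0.3791 -0.1393]
side screwdriver_handle 0.95 [229. 227.] [ 0.349  -0.0143]
side screwdriver_handle 0.56 [393. 281.] [ 0.4866 -0.1684]
top cup_mouth 0.68 [451. 250.] [ 0.4825 -0.1662]
top cup_mouth 0.68 [449. 314.] [ 0.3752 -0.1353]
top screwdriver_handle 0.92 [189. 344.] [0.3974 0.2398]
top screwdriver_handle 0.88 [230. 199.] [0.5663 0.1657]
top screwdriver_handle 0.76 [501. 210.] [ 0.4892 -0.168 ]
wrist cup_mouth 0.89 [208. 197.] [ 0.376  -0.1383]
wrist cup_mouth 0.84 [324. 202.] [ 0.4916 -0.1702]
wrist screwdriver_handle 0.81 [320. 313.] [ 0.4868 -0.1714]
```

View pics/c3.png

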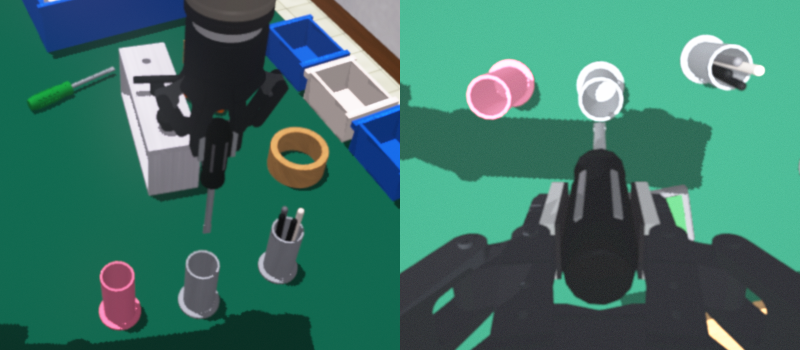

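The screwdriver is held upright over the cup between the pink cup and the pens. Its tip shows at about (387,362) in the side view and (320,223) in the wrist view. I'll work out where the tip is.

Run:
```python
from h import *
np.set_printoptions(precision=4,suppress=True)
z=.155+.17-.145
print(onplane("side",(387,362),z),onplane("wrist",(320,223),z))
# rim fit from wrist depth at z~.098
c=optics.calibration("wrist");D=np.load("pics/wrist3.npy")
for cam in("wrist","top","side"):
    D=np.load(f"pics/{cam}3.npy");c=optics.calibration(cam);P=[]
    for v in range(0,480):
        for u in range(0,640):
            if D[v,u]>0:P.append((u,v,D[v,u]))
    P=np.array(P);K=np.array([[c["fx"],0,c["cx"]],[0,c["fy"],c["cy"]],[0,0,1]])
    q=cv2.undistortPoints(P[:,None,:2].copy(),K,np.array(c["dist_coeffs"],float))[:,0]
    W=(np.c_[q*P[:,2:],P[:,2]]@np.array(c["cam_to_world"])[:3,:3].T)+np.array(c["cam_to_world"])[:3,3]
    w=W[(abs(W[:,2]-.097)<.006)&(np.hypot(W[:,0]-.488,W[:,1]+.168)<.035)]
    h=W[(abs(W[:,2]-.22)<.02)&(np.hypot(W[:,0]-.488,W[:,1]+.168)<.03)]
    A=np.c_[2*w[:,:2],np.ones(len(w))];s=np.linalg.lstsq(A,(w[:,:2]**2).sum(1),rcond=None)[0]
    print(cam,len(w),s[:2],np.sqrt(s[2]+s[0]**2+s[1]**2),"shaft",len(h),h.mean(0) if len(h) else "")
```

```text
[ 0.4881 -0.1724  0.18  ] [ 0.4875 -0.17    0.18  ]
wrist 439 [ 0.4893 -0.1664] 0.021253976728572977 shaft 181 [ 0.4876 -0.1679  0.2217]
top 186 [ 0.4852 -0.1666] 0.021350263927659967 shaft 59 [ 0.4824 -0.1688  0.2198]
side 364 [ 0.4888 -0.1687] 0.021363302653445788 shaft 135 [ 0.4853 -0.1739  0.2198]
```

```bash
python3 -m creep '[[1,[2,3,-20],0],[1,[2,3,-45],0],[1,[2,3,-70],0],[1,[2,3,-95],0],[1,[2,3,-120],0],[1,[2,3,-145],0],[1,[2,3,-163],0],[1,[2,3,-163],0]]'
python3 -m creep '[[1,[0,0,0],0],[1,[0,0,0],0],[1,[0,0,0],0],[1,[0,0,-3],0],[1,[0,0,-3],0],[1,[0,0,-3],0],[1,[0,0,-3],0],[1,[0,0,-3],0]]'
python3 - <<'E'
from h import *
I,D=optics.grab_frame("side");cv2.imwrite("pics/d4.png",I[230:480,200:600,::-1])
E
```

```text
t: 7.95
eef_pos: [0.4873, -0.1642, 0.3285]
ee_rot: [-2.456, -1.952, 0.007]
contact_force: [-0.7, 0.1, -1.6]
opening: 0.316
finger_force: 59.2
t: 8.62
eef_pos: [0.4885, -0.165, 0.3289]
ee_rot: [2.46, 1.954, 0.001]
contact_force: [0.6, 0.4, -1.5]
opening: 0.308
finger_force: 59.2
```

View pics/d4.png

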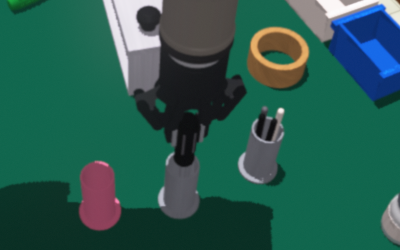

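The blade is inside the steel cup, with the handle just above its mouth. Releasing.

```bash
python3 -m creep '[[0.75,[0,0,0],0],[0.7,[0,0,0],0],[0.6,[0,0,0],0],[0.5,[0,0,0],0],[0.3,[0,0,0],0],[0,[0,0,0],0],[0,[0,0,0],0],[0,[0,0,0],0]]'
python3 -m creep '[[0,[0,0,0],0],[0,[0,0,0],0],[0,[0,0,0],0],[0,[0,0,0],0],[0,[0,0,0],0],[0,[0,0,5],0],[0,[0,0,10],0],[0,[0,0,15],0]]'
python3 -m creep '[[0,[0,0,10],0],[0,[0,0,25],0],[0,[0,0,50],0],[0,[0,0,80],0],[0,[0,0,110],0],[0,[0,0,140],0],[0,[0,0,150],0],[0,[0,0,150],0]]'
python3 - <<'E'
from h import *
I,D=optics.grab_frame("side");J,_=optics.grab_frame("wrist")
cv2.imwrite("pics/e5.png",np.hstack([I[80:480,180:580],J[60:460,120:520]])[:,:,::-1])
E
```

```text
t: 9.33
eef_pos: [0.4885, -0.165, 0.3287]
ee_rot: [2.46, 1.954, 0.0]
contact_force: [0.4, -0.1, 1.0]
opening: 1.001
finger_force: 0.0
t: 10.0
eef_pos: [0.4886, -0.1651, 0.3443]
ee_rot: [2.46, 1.954, 0.0]
contact_force: [0.1, 0.1, 0.5]
opening: 0.997
finger_force: 0.0
t: 10.67
eef_pos: [0.4889, -0.1658, 0.4972]
ee_rot: [2.457, 1.951, 0.008]
contact_force: [0.7, 0.3, -0.1]
opening: 1.0
finger_force: 0.0
```

View pics/e5.png

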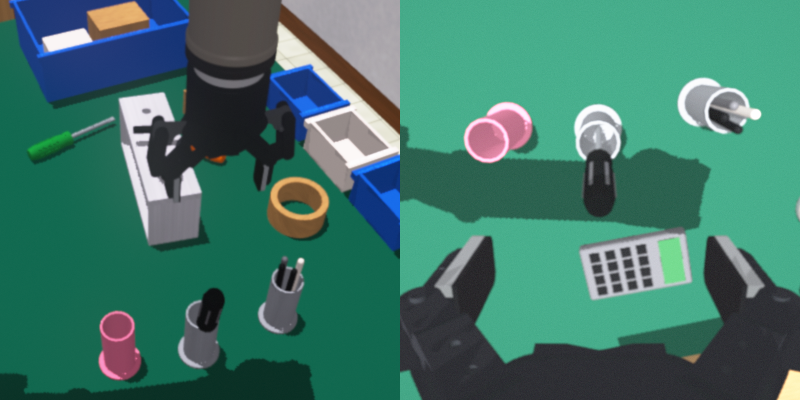

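The screwdriver leans on the rim of the steel cup (side crop 207,310) and the gripper is clear of it. The other cups are undisturbed, and the key and awl were untouched in the rack. Handing in.

```bash
python3 -c "
from h import *
print(workorder.hand_in())"
```

```text
the job is handed in; nothing more can be done
None
```

The screwdriver stands blade down in the empty steel cup, the key and awl are still in the rack, and the job is handed in; the free-standing green and orange look-alikes toppled onto the bench early on, with no contact force measured and the gripper not near them, and I left them there.

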